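# Strip the gauging stand: rack the packers, rock the tight end stop free and hold it clear

### The arm

A 6-joint arm with a two-finger parallel gripper is mounted at the origin on the work surface. World frame = base frame: x ahead of the robot, y to its left, z up, the work surface at z = 0. Lengths are in m, angles in rad, forces in N, time in s.
With the tool pointing down it reaches from about 0.25 to 0.775 m from the base axis. Payload 4 kg.
Tool frame: the origin (TCP) lies midway between the tips of the shut fingers; the grasp point (between the pads) lies 19 mm behind it; z points along the fingers, y is the line along which they close (so a half turn about z gives the same grasp; the last joint's range is limited). The gripper opens to 94 mm and grips with 3 to 60 N. Pads are 16 mm wide; open, the fingers measure 119 mm over their backs; the gripper's body (75 mm by 177 mm) begins 78 mm behind the grasp point.
Start: joints at [1.143, 0.087, 1.371, -0, 1.684, -0.103], TCP at [0.176, 0.521, 0.206] pointing down, gripper open.
Joint ranges: [-3.1, 3.1], [-0.76, 2.03], [0.27, 2.55], [-1.08, 4.22], [0.17, 2.65], [-2.57, 2.57]. Speed limits (rad/s): [2.79, 2.79, 3.14, 3.14, 3.14, 3.14].

### API

Orientations are given as a unit quaternion [x, y, z, w].
In Python, from plant import state, grab_frame, hand_in gives the robot as it stands.
- The arm moves only by the shell command python3 -m crank 'ROWS'. ROWS is JSON, a list of rows, each a list of 7 numbers: the closure, from -1 (fully open) to 1 (shut), so that 0 is half open, then the shift along the tool's x, y, z in mm, then the turn, a rotation vector about the tool's x, y, z in rad. In form: [[grip, x, y, z, wx, wy, wz], ...]. A call has 1 to 20 rows; each row shifts and turns the commanded pose from where the row before left it, along the tool's axes as they then stand; what a row does not reach is not made up. A row lasts 1/12 s, in which the tool goes at most 41.7 mm and 7.16 degrees, less where a joint would pass 70% of its speed; a pose out of reach is approached as far as the arm can. A call is refused whole if a number of a shift passes 41.7 or a number of a turn 0.125, either way. A call with a gripper value outside its range is refused whole. The fingers move at their own pace and stop on an object; the grip force is fixed at half the most. Time passes only in rows, so rows that do not move let the fingers close. It gives the time, the measured TCP pose, the force, the opening and the grip force at its end, in the units of the state.
- state(): the state, without advancing time (a new reading comes with each control period).
- grab_frame(name): name is "side" or "top"; returns a dict with "image" (420x560x3 uint8, red, green, blue), "mtx" (3x3 intrinsics, pixels), "k1" (the pictures are not rectified: a ray, as slopes to the right and down, at radius r is drawn at 1 + k1 r^2 times it, then the intrinsics apply), "rvec" (rotation vector, rad) and "tvec" (3), from world to camera coordinates, as OpenCV has them. Camera axes: x right, y down, z forward; pixel columns grow to the right and rows downward; lengths in m; the calibration is good to about 2 mm. A picture is of the moment at which its call begins. There is no depth.
- hand_in(): hands the job in; it is judged then, once.
The state is a dict: "time_s": time; "qpos": joint angles; "dq": joint speeds; "joint_efforts": joint torques, N m; "eef_pos": TCP position; "orientation": TCP orientation; "ft_force": force on the tool from outside, world axes, zero at the start; "moment": the same for the moment, N m; "opening": finger opening in m; "grip_force": force on a finger pad.
Only numpy, scipy, OpenCV 4.12 (cv2) and the standard library are available. Lean on these libraries where they do the work, as an engineer would, in place of code of your own. Each camera call takes 0.05 s, during which the arm holds its last target. There are 200 camera calls.

### The job

Strip the roller gauging stand for a wipe-down: stand the two loose packers squarely in the two empty places of the wash tray, so that the three make one neat row, and work the tight end stop out of its slot by rocking it side to side along its width while easing it up; do not pull it straight, or its holder comes up off the dowels with it. Finish still holding the end stop in the gripper, upright and just clear above its slot (a centimetre or two), so that the slot can be wiped under it, and leave everything else where it is.

Things in the scene. Friction and masses are not known exactly. Their poses are not given: they have to be found in the camera images.
- packer1_mid (a point): Centre (half-way up, 18 mm above its underside) of a loose packer: plain aluminium block 60 (x) x 24 (y) x 36 (z, height) mm, about 0.14 kg, two small dark bolt holes in its top. It stands on the bare plate among other small parts, with any yaw.
- packer2_mid (a point): Centre of the other loose packer, the same in every way as the first.
- packer3_mid (a point): Centre of the third, equal packer, which already stands in the far place of the tray (place3). Not to be moved by more than 15 mm.
- tray: The wash tray: fixed, shallow, aluminium, 290 (x) x 140 (y) x 14 (z) mm, 3 mm floor and rim, on the robot's left. Origin at the centre of its underside, x along the row of places.
- place1 (a point): Centre of the tray's first, empty place, on its inner floor, 3 mm above the plate; x runs along the row, y across. A light grey rectangle 66 (x) x 30 (y) mm on the black liner; the three places lie in one row along the tray, 82 mm apart. A packer stands in it with its 60 mm length along x, either end first.
- place2 (a point): The same for the second, middle, empty place.
- place3 (a point): The same for the third place, already filled with the third packer.
- stop_mid (a point): Centre (half-way up, 50 mm above its underside) of the end stop: an upright steel blade 12 (x, thickness) x 48 (y, width) x 100 (z) mm, 0.43 kg, with a round button 16 mm across, 5 mm proud, on its +x face 32 mm above the underside. It stands 18 mm deep in its slot. Grip it across its 12 mm thickness near the top and rock it along its width, about its x axis, the gripper tilting with it.
- stop_foot (a point): Middle of the underside of the end stop, 50 mm under its centre, same axes.
- slot (a point): Middle of the slot's mouth, level with the holder's top face, 42 mm above the plate at the start; x points along the stand to the roller, y along the stop's width, z up. The slot is 18 mm deep, 15 mm wide in x. The holder is a dark steel block 56 (x) x 110 (y) x 30 (z) mm, 1.25 kg, dropped over two dowels that stand 4 mm out of its top, kept down by its weight alone.
- pads (a point): Middle between the two spring side pads that pinch the stop's narrow ends, 9 mm under the mouth, same axes. The pads are 12 mm tall, press with 20 N each and 2.5 N more per mm pushed back; each holds by 10 to 15 N of dry friction. A straight pull lifts the holder; rocking about 0.1 rad each way, 2 to 3 mm higher each time, slips one end at a time. The stop is free once 15 mm up.
- stand: Fixed steel plate 320 (x) x 120 (y) x 12 (z) mm with the holder near its robot end and two V-rests with the roller beyond. Origin under the slot's middle at plate level; it reaches from 50 mm before to 270 mm beyond it, x to the roller.
- holder (a joint): How far the holder is lifted off its seat, in m: 0 at the start, 0.025 at most; it drops back when let go.
- roller_mid (a point): Middle of a grooved steel conveyor roller, 50 mm in diameter, 200 mm long, lying along x in the V-rests of the stand, top 81 mm above the plate; its axle stub ends about 66 mm beyond the slot's middle. Leave it.
- gland: Black rubber O-ring gland, a ring 52 mm across, 14 mm high, loose on the plate; origin at the centre of its underside. Leave it.
- shims: Brass bearing shim pack, a flat round stack 43 mm across, 12 mm high; origin at the centre of its underside. Leave it.
- gauge: Yellow plastic stepped gauge block 50 x 30 x 24 mm in three steps; origin at the centre of its underside. Leave it.

How it is judged:
By the outcome, as a careful person would: the job done as asked, in the order asked, and still so for the second after the job is handed in, while the arm keeps its last pose, push and grip.
It also fails if it takes over 72 s, if anything falls off the work surface, if the arm or the gripper's body presses on something with over 40 N, if the wrist force passes 120 N, or if a joint passes its speed limit or range.

## Working session

There is one attempt and no reset: what is moved stays moved. The work goes in short steps, Python scripts to look and compute and a shell command to move; the robot and the scene stay as the last step left them, time stands still between calls to the robot, and variables do not carry over. Pictures are saved under pics/ and viewed, at most 10 in all, crops included, and the job is handed in when it is done.

```bash
ls; mkdir -p pics; python3 - <<'E'
from plant import state, grab_frame
import cv2
s=state();print(s)
for n in("side","top"):
    f=grab_frame(n);print(n,f["mtx"],f["k1"],f["rvec"],f["tvec"])
    cv2.imwrite(f"pics/{n}0.png",f["image"][:,:,::-1])
E
```

```text
pics
{'time_s': 0.0, 'qpos': array([ 1.14288555e+00,  8.79584033e-02,  1.37225941e+00, -4.52989986e-05,
        1.68359553e+00, -1.03118995e-01]), 'dq': array([-0.00080954,  0.00042414,  0.00048039, -0.00011123,  0.00056324,
        0.00081722]), 'joint_efforts': array([-4.45267924e-04, -3.40190578e+01, -3.02425683e+01,  7.17928517e-02,
        3.31788976e-02, -1.56808410e-04]), 'eef_pos': array([0.17530916, 0.5207271 , 0.20429971]), 'orientation': array([ 1.61685427e-01,  9.86841725e-01, -1.07734536e-03, -2.69642612e-04]), 'ft_force': array([-0.25391642,  0.42574181, -0.27671439]), 'moment': array([0.05087248, 0.02814089, 0.01724943]), 'grip_force': 0.0, 'opening': 0.093864705934515}
side [[386.71782809   0.         275.25013172]
 [  0.         386.71782809 213.39416066]
 [  0.           0.           1.        ]] -0.021144988975770645 [ 2.11594089 -0.61491702  0.3315052 ] [-0.4914402   0.2439046   0.83890846]
top [[410.77310515   0.         280.8538343 ]
 [  0.         410.77310515 210.25927994]
 [  0.           0.           1.        ]] 0.005157661952867878 [ 2.03508072 -2.16887534  0.2461605 ] [0.01066386 0.56913005 1.00693794]
```

View pics/side0.png

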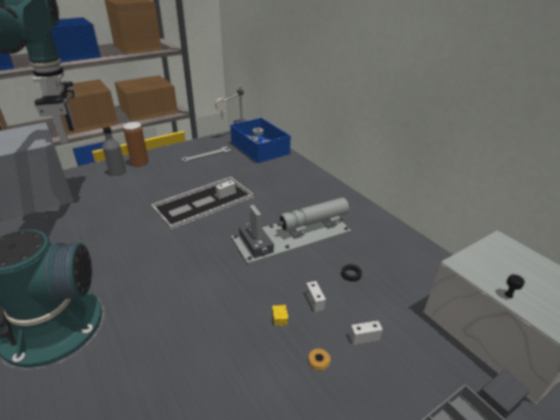

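View pics/top0.png

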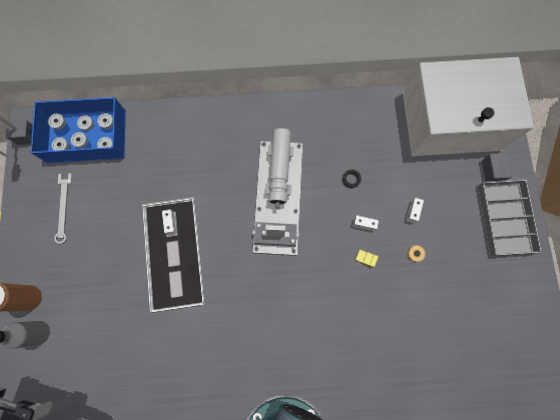

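The top view shows packers at about (366,223) and (416,210), empty places at (173,254) and (176,285), packer3 at (168,221), and the stop in its holder at about (274,233). In the side view the packers are at (316,295) and (366,331), the places at (180,211) and (204,202), and the stop at (255,222).

```bash
cat > h.py <<'E'
import numpy as np, cv2
from plant import state, grab_frame
def cam(f):
    R=cv2.Rodrigues(np.array(f["rvec"],float))[0]; t=np.array(f["tvec"],float).ravel(); return R,t
def ray(f,p):
    d=np.array([f["k1"],0,0,0,0],float)
    u=cv2.undistortPoints(np.array(p,float).reshape(-1,1,2),f["mtx"],d)[:,0]
    R,t=cam(f); D=np.c_[u,np.ones(len(u))]@R; return -R.T@t, D/np.linalg.norm(D,axis=1)[:,None]
def plane(f,p,z):
    c,D=ray(f,p); return c+D*((z-c[2])/D[:,2])[:,None]
def tri(f,p,g,q):
    out=[]
    (c,D),(e,E)=ray(f,p),ray(g,q)
    for a,b in zip(D,E):
        s=np.linalg.lstsq(np.c_[a,-b],e-c,rcond=None)[0]
        A,B=c+a*s[0],e+b*s[1]; out.append(np.r_[(A+B)/2,np.linalg.norm(A-B)])
    return np.array(out)
def proj(f,P):
    return cv2.projectPoints(np.array(P,float).reshape(-1,3),np.array(f["rvec"],float),np.array(f["tvec"],float),f["mtx"],np.array([f["k1"],0,0,0,0],float))[0][:,0]
def crop(f,x,y,w,h,k):
    return cv2.resize(f["image"][y:y+h,x:x+w,::-1],None,fx=k,fy=k,interpolation=cv2.INTER_CUBIC)
E
python3 - <<'E'
from h import *
t=grab_frame("top"); s=grab_frame("side")
a=crop(t,140,190,70,130,4.5); b=crop(t,245,130,65,130,4.5);
cv2.imwrite("pics/c1.png",np.hstack([a[:585],b[:585]]))
a=crop(s,225,185,130,75,6);b=crop(t,340,190,90,45,6)
cv2.imwrite("pics/c2.png",cv2.resize(a,(780,450)))
b=crop(s,145,170,115,60,6); cv2.imwrite("pics/c3.png",b)
E
```

```text
(no output)
```

View pics/c1.png

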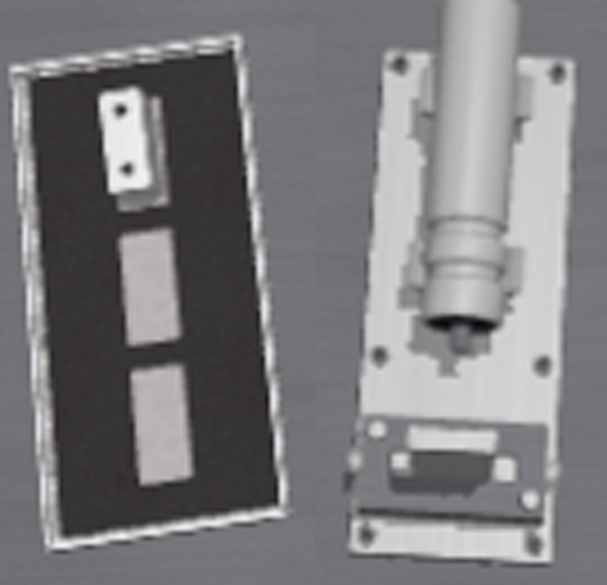

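View pics/c2.png

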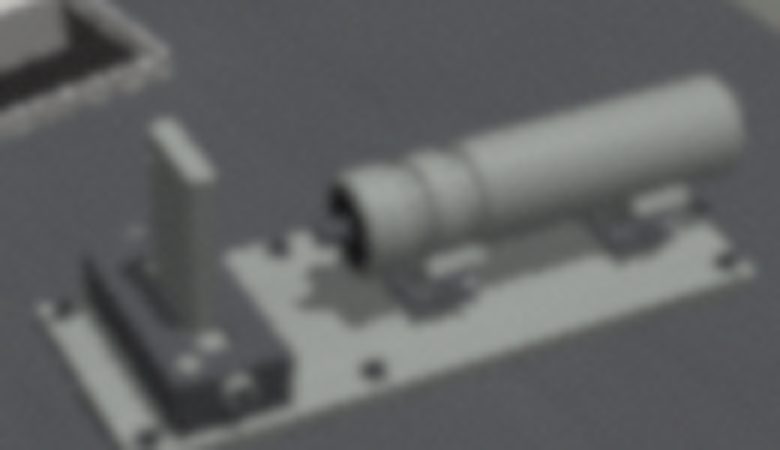

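The first crop shows the grey places, packer3's top at top-view (168,218), and the stop's top strip at about (275.4,227.3). In the second crop (scale 6, offset (225,185)) the stop's top face runs from side-view (252,205) to (260,215). Now I'll measure.

```bash
python3 - <<'E'
from h import *
np.set_printoptions(precision=4,suppress=True)
t=grab_frame("top"); s=grab_frame("side")
def blobs(f,x,y,w,h,lo,hi,k=8,mina=30):
    g=cv2.cvtColor(f["image"],cv2.COLOR_RGB2GRAY)[y:y+h,x:x+w]
    g=cv2.resize(g,None,fx=k,fy=k,interpolation=cv2.INTER_CUBIC)
    m=cv2.inRange(g,lo,hi); o=[]
    for c in cv2.findContours(m,cv2.RETR_EXTERNAL,cv2.CHAIN_APPROX_NONE)[0]:
        if cv2.contourArea(c)<mina*k*k: continue
        b=cv2.boxPoints(cv2.minAreaRect(c)); o.append((b+.5)/k-.5+[x,y])
    return o
def rep(n,f,o,z):
    for b in o:
        P=plane(f,b,z); e=P[1]-P[0];d=P[2]-P[1]
        L=e if np.hypot(*e[:2])>np.hypot(*d[:2]) else d
        print(n,"px",b.mean(0),"xy",P.mean(0)[:2],"sz",np.linalg.norm(e),np.linalg.norm(d),"yaw",np.degrees(np.arctan2(L[1],L[0]))%180)
rep("pk top",t,blobs(t,345,190,90,48,215,255),.036)
rep("pk3 top",t,blobs(t,155,200,30,40,215,255),.039)
rep("places top",t,blobs(t,158,238,34,64,110,210),.003)
rep("stop top",t,blobs(t,258,220,35,14,160,255,mina=15),.124)
rep("stand top",t,blobs(t,250,135,58,125,150,255,mina=300),.012)
rep("places side",s,blobs(s,160,190,62,35,110,210,mina=15),.003)
for n,f,(x,y,w,h) in(("stop",t,(262,222,28,12)),("stopS",s,(248,200,16,20))):
    print(n);print(cv2.cvtColor(f["image"],cv2.COLOR_RGB2GRAY)[y:y+h,x:x+w])
a=np.hstack([crop(t,345,190,90,48,4),crop(s,290,275,100,48,4)])
b=np.zeros_like(a); c=crop(s,155,172,100,48,4); b[:,:c.shape[1]]=c
d=crop(s,240,198,48,30,6); b[:180,c.shape[1]+10:c.shape[1]+10+288]=d
cv2.imwrite("pics/c4.png",np.vstack([a,b]))
E
```

```text
pk top px [366.2332 221.7931] xy [ 0.5295 -0.2508] sz 0.022592903021080725 0.05921025758498553 yaw 73.35963244143565
pk top px [416.2861 208.9144] xy [ 0.5561 -0.3886] sz 0.058388448539999485 0.022575142710903395 yaw 158.7521008290603
pk3 top px [167.1657 220.8152] xy [0.5654 0.2777] sz 0.022921689063400166 0.05864958661137248 yaw 6.6156199478031965
places top px [175.4301 283.8506] xy [0.401  0.2657] sz 0.03257968962914065 0.06879548142251428 yaw 4.451712397384398
places top px [172.7302 253.3087] xy [0.4828 0.2726] sz 0.03267196142498271 0.06900678986282362 yaw 4.623369795571193
stop top px [275.0412 227.122 ] xy [ 0.5138 -0.008 ] sz 0.012721984866047047 0.04888556360849702 yaw 83.01508202348272
stop top px [275.    221.625] xy [ 0.5275 -0.0087] sz 0.08544778177644109 0.0102959236491107 yaw 86.3431762150512
stand top px [274.75   246.4375] xy [ 0.4825 -0.0035] sz 0.12250638317852444 0.043257126287307185 yaw 86.34826525061077
stand top px [278.2867 184.8458] xy [ 0.6581 -0.0241] sz 0.29413120933477854 0.12916504244389154 yaw 174.90655782573
places side px [191.2843 216.0736] xy [0.4
[... 2491 characters left out ...]
 123 103  91  87  87  87  85]
 [ 86  85  81  86 104 131 147 154 152 141 121  99  89  88  86  87]
 [ 86  87  83  81  87 111 136 151 156 151 137 112  95  87  88  86]
 [ 85  84  82  75  78  92 117 138 153 154 147 129 106  90  86  85]
 [ 84  81  75  72  72  78  96 124 143 151 150 138 117  95  89  87]
 [ 85  81  75  73  73  73  83 103 125 137 139 132 116  97  88  86]
 [ 84  81  77  72  73  72  73  84  99 110 112 108  99  91  87  86]
 [ 85  82  77  73  71  72  73  75  83  90  90  91  89  86  86  88]
 [ 85  82  76  73  72  72  71  75  79  85  88  88  88  88  86  87]
 [ 86  83  78  73  71  71  71  74  78  83  88  89  88  86  87  87]
 [ 85  84  77  72  71  72  73  74  78  84  86  88  87  88  86  86]]
```

View pics/c4.png

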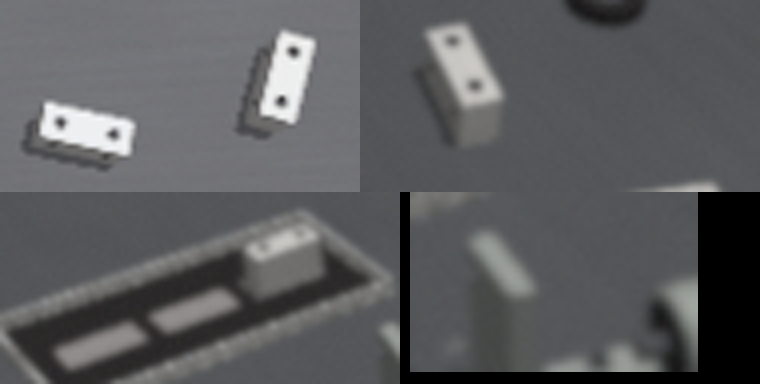

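```bash
python3 - <<'E'
from h import *
np.set_printoptions(precision=4,suppress=True)
t=grab_frame("top"); s=grab_frame("side")
# stand bolt holes (plate top) for yaw
P=np.array([[400,65],[558,72],[367,535],[535,543]],float)
P[:,0]=(P[:,0]-315)/4.5+245; P[:,1]=P[:,1]/4.5+130
W=plane(t,P,.012);print(W[:,:2])
for i,j in((2,0),(3,1)): d=W[i]-W[j]; print("stand x yaw",np.degrees(np.arctan2(-d[1],-d[0])))
for i,j in((1,0),(3,2)): d=W[j]-W[i]; print("stand y yaw",np.degrees(np.arctan2(d[1],d[0])))
# stop edges from crop-level threshold, subpixel minAreaRect narrower roi
def hole(f,x,y,w,h,n=2):
    g=cv2.cvtColor(f["image"],cv2.COLOR_RGB2GRAY)
    g=cv2.resize(g,None,fx=4,fy=4,interpolation=cv2.INTER_CUBIC)[4*y:4*(y+h),4*x:4*(x+w)]
    m=cv2.inRange(g,0,int(g.max()*.72)); c=[k for k in cv2.findContours(m,cv2.RETR_LIST,cv2.CHAIN_APPROX_NONE)[0]]
    o=[]
    for k in c:
        r=cv2.boundingRect(k)
        if r[0]>0 and r[1]>0 and r[0]+r[2]<4*w and r[1]+r[3]<4*h and cv2.contourArea(k)>10: o.append((k[:,0].mean(0)+.5)/4-.5+[x,y])
    return np.array(o)
for n,f,r in(("At",t,(353,214,26,18)),("Bt",t,(406,197,22,26)),("As",s,(305,279,22,24)),("Bs",s,(349,319,34,18)),("3t",t,(160,206,18,28)),("3s",s,(214,178,24,14))):
    print(n,hole(f,*r))
p=tri(t,[[275.04,227.2]],s,[[254.8,209.5]]);print("stop top",p)
p=tri(t,[[175.43,283.85],[172.73,253.31]],s,[[179.59,209.85],[203.09,201.17]]);print("places",p)
g=cv2.cvtColor(s["image"],cv2.COLOR_RGB2GRAY)
E
```

```text
[[ 0.7761  0.0098]
 [ 0.765  -0.0896]
 [ 0.4789  0.0456]
 [ 0.4677 -0.0541]]
stand x yaw -6.868934459535571
stand x yaw -6.826847611881134
stand y yaw 83.61798923916673
stand y yaw 83.6145340220864
At [[372.8977 223.1553]
 [359.7031 220.1875]
 [366.271  221.6975]]
Bt [[414.8359 214.8672]
 [417.9205 202.4735]
 [416.4198 208.8892]]
As [[318.25   295.875 ]
 [312.5766 284.7298]
 [315.6501 290.9595]]
Bs [[358.2625 327.9062]
 [374.5481 325.2468]
 [366.3723 327.2398]]
3t [[167.7969 227.1328]
 [166.2538 214.072 ]
 [167.2814 220.9027]]
3s [[224.7906 184.2172]]
stop top [[ 0.5142 -0.0082  0.1237  0.0013]]
places [[0.4011 0.2654 0.0038 0.0009]
 [0.483  0.2722 0.0037 0.0011]]
```

```bash
cat >> h.py <<'E'
from scipy.spatial.transform import Rotation as Ro
np.set_printoptions(precision=4,suppress=True)
def go(p,yaw,tilt=0):
    "shift (mm, present tool axes) and turn (rotvec, tool axes) to TCP p, tool down, tool y at world yaw"
    s=state(); R=Ro.from_quat(s["orientation"])
    y=np.array([np.cos(yaw),np.sin(yaw),0]); z=np.array([0,0,-1.]); T=Ro.from_matrix(np.c_[np.cross(y,z),y,z])
    print("t",s["time_s"],"shift",R.inv().apply(np.array(p)-s["eef_pos"])*1e3,"turn",(R.inv()*T).as_rotvec(),"shift after turn",T.inv().apply(np.array(p)-s["eef_pos"])*1e3,"F",s["ft_force"],"open",s["opening"])
E
python3 - <<'E'
from h import *
t=grab_frame("top"); s=grab_frame("side")
print(tri(t,[[366.3,221.67],[416.38,208.67]],s,[[315.41,290.3],[366.4,326.6]]))
for a,b in(([372.9,223.16],[359.7,220.19]),([414.84,214.87],[417.92,202.47])):
    w=plane(t,[a,b],.036);d=w[0]-w[1];print(np.degrees(np.arctan2(d[1],d[0]))%180,np.linalg.norm(d),w.mean(0))
go([.5295,-.2508,.15],-.29)
E
```

```text
[[ 0.5304 -0.2514  0.0359  0.0014]
 [ 0.5574 -0.3894  0.0359  0.0017]]
73.27605671040796 0.035680192329869305 [ 0.5297 -0.2511  0.036 ]
158.84122818671557 0.035826780483729476 [ 0.5566 -0.3889  0.036 ]
t 0.5 shift [-581.8448 -618.7092   55.441 ] turn [ 0.    -0.     1.536] shift after turn [-638.5896  559.9504   55.4707] F [ 0.5424  0.8077 -0.0684] open 0.09412906605035674
```

```bash
python3 -m crank '[[-0.2,-24,-25.5,0,0,0,0],[-0.2,-24,-25.5,0,0,0,0],[-0.2,-24,-25.5,0,0,0,0],[-0.2,-24,-25.5,0,0,0,0],[-0.2,-24,-25.5,0,0,0,0],[-0.2,-24,-25.5,0,0,0,0],[-0.2,-24,-25.5,0,0,0,0],[-0.2,-24,-25.5,0,0,0,0],[-0.2,-24,-25.5,0,0,0,0],[-0.2,-24,-25.5,0,0,0,0],[-0.2,-24,-25.5,0,0,0,0],[-0.2,-24,-25.5,0,0,0,0],[-0.2,-24,-25.5,0,0,0,0],[-0.2,-24,-25.5,0,0,0,0],[-0.2,-24,-25.5,0,0,0,0],[-0.2,-24,-25.5,0,0,0,0],[-0.2,-24,-25.5,0,0,0,0],[-0.2,-24,-25.5,0,0,0,0],[-0.2,-24,-25.5,0,0,0,0],[-0.2,-24,-25.5,0,0,0,0]]'
python3 -m crank '[[-0.2,-24,-25.5,0,0,0,0],[-0.2,-24,-25.5,0,0,0,0],[-0.2,-24,-25.5,0,0,0,0],[-0.2,-24,-25.5,0,0,0,0],[-0.2,0,0,0,0,0,0.12],[-0.2,0,0,0,0,0,0.12],[-0.2,0,0,0,0,0,0.12],[-0.2,0,0,0,0,0,0.12],[-0.2,0,0,0,0,0,0.12],[-0.2,0,0,0,0,0,0.12],[-0.2,0,0,0,0,0,0.12],[-0.2,0,0,0,0,0,0.12],[-0.2,0,0,0,0,0,0.12],[-0.2,0,0,0,0,0,0.12],[-0.2,0,0,0,0,0,0.12],[-0.2,0,0,0,0,0,0.12],[-0.2,0,0,0,0,0,0.1],[-0.2,0,0,0,0,0,0]]'
python3 -c "
from h import *
go([.53,-.251,.06],-.29)"
```

```text
time_s: 2.17
eef_pos: [0.4681, -0.1171, 0.2056]
orientation: [0.162, 0.987, 0.0, 0.0]
ft_force: [-0.3, 0.0, -0.5]
opening: 0.0565
grip_force: 0.0
time_s: 3.67
eef_pos: [0.5261, -0.2426, 0.2055]
orientation: [0.804, 0.595, 0.0, 0.0]
ft_force: [0.4, -0.2, -0.9]
opening: 0.0564
grip_force: 0.0
t 3.6667 shift [ -6.9239   6.1459 145.4893] turn [ 0.0001 -0.0001 -0.0056] shift after turn [ -6.9505   6.1213 145.4891] F [ 0.3662 -0.2177 -0.94  ] open 0.05639561277866967
```

```bash
python3 -m crank '[[-0.2,-7,6,30,0,0,-0.006],[-0.2,0,0,30,0,0,0],[-0.2,0,0,30,0,0,0],[-0.2,0,0,30,0,0,0],[-0.2,0,0,30,0,0,0],[-0.2,0,0,20,0,0,0],[-0.2,0,0,15,0,0,0],[-0.2,0,0,12,0,0,0],[-0.2,0,0,0,0,0,0],[0,0,0,0,0,0,0],[0.3,0,0,0,0,0,0],[0.6,0,0,0,0,0,0],[0.6,0,0,0,0,0,0],[0.6,0,0,0,0,0,0],[0.6,0,0,0,0,0,0]]'
```

```text
time_s: 4.92
eef_pos: [0.5303, -0.2513, 0.0095]
orientation: [0.801, 0.598, 0.0, 0.001]
ft_force: [-0.8, 0.4, 1.8]
opening: 0.024
grip_force: 30.0
```

```bash
python3 -m crank '[[0.6,0,0,-10,0,0,0],[0.6,0,0,-25,0,0,0],[0.6,0,0,-30,0,0,0],[0.6,0,0,-30,0,0,0],[0.6,0,0,-30,0,0,0],[0.6,0,0,-30,0,0,0],[0.6,0,0,-25,0,0,0],[0.6,0,0,-10,0,0,0],[0.6,0,0,0,0,0,0.12],[0.6,0,0,0,0,0,0.12],[0.6,0,0,0,0,0,0.12],[0.6,0,0,0,0,0,0.12],[0.6,0,0,0,0,0,0.12],[0.6,0,0,0,0,0,0.12],[0.6,0,0,0,0,0,0.12],[0.6,0,0,0,0,0,0.12],[0.6,0,0,0,0,0,0.12],[0.6,0,0,0,0,0,0.12]]'
python3 -c "
from h import *
go([.4832,.2725,.10],-1.488)"
```

```text
time_s: 6.42
eef_pos: [0.5292, -0.2506, 0.197]
orientation: [0.999, 0.038, -0.001, -0.001]
ft_force: [-0.3, 0.1, -1.9]
opening: 0.0239
grip_force: 30.0
t 6.4167 shift [  -5.4533 -524.913    97.9247] turn [-0.0017  0.0021 -0.0059] shift after turn [  -2.5882 -525.0983   97.045 ] F [-0.2637  0.0807 -1.9335] open 0.02386605247644707
```

```bash
python3 -m crank '[[0.6,-2.6,-15,0,0,0,-0.006],[0.6,0,-30,0,0,0,0],[0.6,0,-30,0,0,0,0],[0.6,0,-30,0,0,0,0],[0.6,0,-30,0,0,0,0],[0.6,0,-30,0,0,0,0],[0.6,0,-30,0,0,0,0],[0.6,0,-30,0,0,0,0],[0.6,0,-30,0,0,0,0],[0.6,0,-30,0,0,0,0],[0.6,0,-30,0,0,0,0],[0.6,0,-30,0,0,0,0],[0.6,0,-30,0,0,0,0],[0.6,0,-30,0,0,0,0],[0.6,0,-30,0,0,0,0],[0.6,0,-30,0,0,0,0],[0.6,0,-30,0,0,0,0],[0.6,0,-20,0,0,0,0],[0.6,0,-10,0,0,0,0],[0.6,0,0,0,0,0,0]]'
python3 -m crank '[[0.6,0,0,20,0,0,0],[0.6,0,0,30,0,0,0],[0.6,0,0,30,0,0,0],[0.6,0,0,20,0,0,0],[0.6,0,0,0,0,0,0],[0.6,0,0,0,0,0,0]]'
python3 - <<'E'
from h import *
go([.4832,.2725,.014],-1.488)
t=grab_frame("top");s=grab_frame("side")
a=cv2.resize(crop(t,140,190,70,130,4),(280,520));b=crop(s,150,130,110,100,4.6);b=b[:460]
c=np.zeros((520,280+b.shape[1],3),np.uint8);c[:,:280]=a;c[:b.shape[0],280:]=b
cv2.imwrite("pics/d1.png",c)
E
```

```text
time_s: 8.08
eef_pos: [0.4793, 0.2735, 0.1977]
orientation: [0.999, 0.047, -0.001, -0.0]
ft_force: [0.5, -0.2, -1.3]
opening: 0.0235
grip_force: 30.0
time_s: 8.58
eef_pos: [0.4799, 0.2701, 0.0973]
orientation: [0.999, 0.044, -0.002, 0.001]
ft_force: [0.1, 0.1, -0.6]
opening: 0.0239
grip_force: 30.0
t 8.5833 shift [ 3.7842 -2.1938 83.2773] turn [0.0016 0.0033 0.0054] shift after turn [ 3.5008 -2.0804 83.2926] F [ 0.1047  0.0647 -0.5664] open 0.02394959221009055
```

View pics/d1.png

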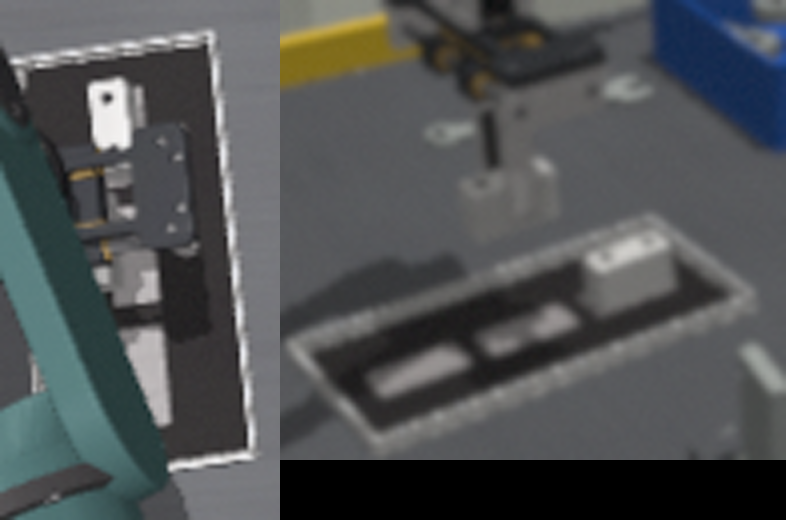

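The packer is held straight above place 2, with packer3 and place 1 untouched in the tray. I'll lower it now.

```bash
python3 -m crank '[[0.6,3.6,-2,20,0,0,0.004],[0.6,0,0,25,0,0,0],[0.6,0,0,20,0,0,0],[0.6,0,0,10,0,0,0],[0.6,0,0,6,0,0,0],[0.6,0,0,0,0,0,0],[0.6,0,0,0,0,0,0]]'
python3 -c "
from h import *
go([.483,.2723,.0125],-1.488)"
```

```text
time_s: 9.27
eef_pos: [0.4853, 0.2745, 0.0191]
orientation: [0.999, 0.042, 0.001, -0.001]
ft_force: [-0.3, -0.5, -1.3]
opening: 0.0238
grip_force: 30.0
t 9.2667 shift [-2.5318  1.9601  6.6136] turn [-0.0009 -0.0026  0.002 ] shift after turn [-2.5107  1.959   6.6219] F [-0.3257 -0.5121 -1.2727] open 0.023788411261761254
```

```bash
python3 -m crank '[[0.6,-1.2,1,2,0,0,0],[0.6,0,0,0,0,0,0],[0.6,0,0,0,0,0,0]]'
for i in 1 2 3; do python3 -c "
from h import *
grab_frame('top');go([.483,.2723,.0125],-1.488)"; done
```

```text
time_s: 9.52
eef_pos: [0.4836, 0.2732, 0.0165]
orientation: [0.999, 0.042, 0.001, -0.0]
ft_force: [-0.4, -0.2, -1.6]
opening: 0.024
grip_force: 30.0
t 9.5667 shift [-0.6008  0.8113  3.8021] turn [-0.0006 -0.0014  0.002 ] shift after turn [-0.5937  0.8103  3.8035] F [ 0.042   0.836  -1.6684] open 0.023896136683079907
t 9.6167 shift [-0.489   0.7741  3.6497] turn [-0.0004 -0.0011  0.0021] shift after turn [-0.4834  0.7736  3.6506] F [-0.3472  0.4539 -1.4613] open 0.023727206167880488
t 9.6667 shift [-0.4104  0.7538  3.4899] turn [-0.0004 -0.0009  0.002 ] shift after turn [-0.4059  0.7533  3.4905] F [-0.4058  0.0335 -1.8701] open 0.02399852831971249
```

```bash
python3 -m crank '[[0.6,-0.3,0.6,3,0,0,0],[0.6,0,0,0,0,0,0],[0.6,0,0,0,0,0,0],[0.6,0,0,0,0,0,0],[0.6,0,0,0,0,0,0]]'
```

```text
time_s: 10.08
eef_pos: [0.4829, 0.2723, 0.0125]
orientation: [0.999, 0.042, 0.0, -0.0]
ft_force: [-0.2, 0.6, -1.7]
opening: 0.0236
grip_force: 30.0
```

```bash
python3 -m crank '[[0.6,0,0,0.8,0,0,0],[0.6,0,0,0,0,0,0],[0.3,0,0,0,0,0,0],[0,0,0,0,0,0,0],[-0.2,0,0,0,0,0,0],[-0.2,0,0,0,0,0,0],[-0.2,0,0,-15,0,0,0],[-0.2,0,0,-25,0,0,0],[-0.2,0,0,-30,0,0,0],[-0.2,0,0,-30,0,0,0],[-0.2,0,0,-30,0,0,0],[-0.2,0,0,-30,0,0,0],[-0.2,0,0,-20,0,0,0],[-0.2,0,0,0,0,0,0.12],[-0.2,0,0,0,0,0,0.12],[-0.2,0,0,0,0,0,0.12],[-0.2,0,0,0,0,0,0.094]]'
python3 -c "
from h import *
go([.557,-.389,.0085],-1.940)"
```

```text
time_s: 11.5
eef_pos: [0.4829, 0.2724, 0.1917]
orientation: [0.982, -0.186, 0.0, -0.0]
ft_force: [-0.2, 0.4, 0.2]
opening: 0.0561
grip_force: 0.0
t 11.5 shift [311.0519 588.3682 183.0864] turn [-0.0003 -0.0001 -0.0055] shift after turn [307.8099 590.0322 183.2107] F [-0.2475  0.3779  0.2381] open 0.056134876388895964
```

```bash
python3 -m crank '[[-0.2,8,15,0,0,0,-0.005],[-0.2,16,30,0,0,0,0],[-0.2,16,30,0,0,0,0],[-0.2,16,30,0,0,0,0],[-0.2,16,30,0,0,0,0],[-0.2,16,30,0,0,0,0],[-0.2,16,30,0,0,0,0],[-0.2,16,30,0,0,0,0],[-0.2,16,30,0,0,0,0],[-0.2,16,30,0,0,0,0],[-0.2,16,30,0,0,0,0],[-0.2,16,30,0,0,0,0],[-0.2,16,30,0,0,0,0],[-0.2,16,30,0,0,0,0],[-0.2,16,30,0,0,0,0],[-0.2,16,30,0,0,0,0],[-0.2,16,30,0,0,0,0],[-0.2,16,30,0,0,0,0],[-0.2,16,30,0,0,0,0],[-0.2,12,34,0,0,0,0]]'
python3 -m crank '[[-0.2,0,0,30,0,0,0],[-0.2,0,0,30,0,0,0],[-0.2,0,0,30,0,0,0],[-0.2,0,0,15,0,0,0],[-0.2,0,0,0,0,0,0],[-0.2,0,0,0,0,0,0]]'
python3 -c "
from h import *
go([.557,-.389,.0085],-1.940)"
```

```text
time_s: 13.17
eef_pos: [0.5613, -0.3889, 0.191]
orientation: [0.984, -0.181, 0.0, -0.0]
ft_force: [-0.4, 0.6, 0.4]
opening: 0.0561
grip_force: 0.0
time_s: 13.67
eef_pos: [0.5601, -0.3873, 0.0852]
orientation: [0.983, -0.181, -0.001, -0.001]
ft_force: [0.6, -0.6, -0.1]
opening: 0.0565
grip_force: 0.0
t 13.6667 shift [-2.0962  2.7395 76.6814] turn [-0.001   0.0028  0.0049] shift after turn [-2.2988  2.672  76.6779] F [ 0.6308 -0.6034 -0.1448] open 0.05653058121977092
```

```bash
python3 -m crank '[[-0.2,-2.3,2.5,20,0,0,0.004],[-0.2,0,0,25,0,0,0],[-0.2,0,0,18,0,0,0],[-0.2,0,0,11,0,0,0],[-0.2,0,0,0,0,0,0],[-0.2,0,0,0,0,0,0],[-0.2,0,0,0,0,0,0],[-0.2,0,0,0,0,0,0],[0,0,0,0,0,0,0],[0.3,0,0,0,0,0,0],[0.6,0,0,0,0,0,0],[0.6,0,0,0,0,0,0],[0.6,0,0,0,0,0,0],[0.6,0,0,0,0,0,0]]'
python3 -m crank '[[0.6,0,0,-10,0,0,0],[0.6,0,0,-25,0,0,0],[0.6,0,0,-30,0,0,0],[0.6,0,0,-30,0,0,0],[0.6,0,0,-30,0,0,0],[0.6,0,0,-30,0,0,0],[0.6,0,0,-25,0,0,0],[0.6,0,0,-5,0,0,0],[0.6,0,0,0,0,0,-0.12],[0.6,0,0,0,0,0,-0.12],[0.6,0,0,0,0,0,-0.12],[0.6,0,0,0,0,0,-0.09],[0.6,0,0,0,0,0,0]]'
python3 -c "
from h import *
go([.4012,.2655,.012],-1.488)"
```

```text
time_s: 14.83
eef_pos: [0.5577, -0.3894, 0.0127]
orientation: [0.983, -0.183, 0.0, 0.0]
ft_force: [0.5, -1.1, 1.1]
opening: 0.0235
grip_force: 30.0
time_s: 15.92
eef_pos: [0.5572, -0.3888, 0.1959]
orientation: [0.999, 0.042, -0.001, -0.001]
ft_force: [-0.4, 0.5, -1.3]
opening: 0.0236
grip_force: 30.0
t 15.9167 shift [-100.6738 -664.6073  185.5038] turn [-0.0022  0.0019  0.0005] shift after turn [-101.3397 -664.9583  183.8762] F [-0.3521  0.5149 -1.3299] open 0.023642709345252068
```

```bash
python3 -m crank '[[0.6,-2.5,-15,0,0,0,0],[0.6,-5,-32.5,0,0,0,0],[0.6,-5,-32.5,0,0,0,0],[0.6,-5,-32.5,0,0,0,0],[0.6,-5,-32.5,0,0,0,0],[0.6,-5,-32.5,0,0,0,0],[0.6,-5,-32.5,0,0,0,0],[0.6,-5,-32.5,0,0,0,0],[0.6,-5,-32.5,0,0,0,0],[0.6,-5,-32.5,0,0,0,0],[0.6,-5,-32.5,0,0,0,0],[0.6,-5,-32.5,0,0,0,0],[0.6,-5,-32.5,0,0,0,0],[0.6,-5,-32.5,0,0,0,0],[0.6,-5,-32.5,0,0,0,0],[0.6,-5,-32.5,0,0,0,0],[0.6,-5,-32.5,0,0,0,0],[0.6,-5,-32.5,0,0,0,0],[0.6,-5,-32.5,0,0,0,0],[0.6,-5,-32.5,0,0,0,0]]'
python3 -m crank '[[0.6,-4,-22,0,0,0,0],[0.6,0,-10,10,0,0,0],[0.6,0,0,30,0,0,0],[0.6,0,0,30,0,0,0],[0.6,0,0,30,0,0,0],[0.6,0,0,25,0,0,0],[0.6,0,0,10,0,0,0],[0.6,0,0,5,0,0,0],[0.6,0,0,0,0,0,0],[0.6,0,0,0,0,0,0],[0.6,0,0,0,0,0,0],[0.6,0,0,0,0,0,0],[0.6,0,0,0,0,0,0]]'
python3 -c "
from h import *
go([.4012,.2655,.014],-1.488)"
```

```text
time_s: 17.58
eef_pos: [0.4077, 0.2345, 0.197]
orientation: [0.999, 0.04, -0.0, 0.0]
ft_force: [0.7, 0.2, -2.0]
opening: 0.0237
grip_force: 30.0
time_s: 18.67
eef_pos: [0.4032, 0.2652, 0.0592]
orientation: [0.999, 0.041, 0.001, -0.001]
ft_force: [-0.6, 0.6, -0.9]
opening: 0.024
grip_force: 30.0
t 18.6667 shift [-2.068  -0.4543 45.1508] turn [-0.0011 -0.0027 -0.0012] shift after turn [-1.9449 -0.5078 45.1557] F [-0.6237  0.577  -0.9376] open 0.02402225888129916
```

```bash
python3 -m crank '[[0.6,-1.5,-0.5,15,0,0,0],[0.6,0,0,15,0,0,0],[0.6,0,0,10,0,0,0],[0.6,0,0,2,0,0,0],[0.6,0,0,0,0,0,0],[0.6,0,0,0,0,0,0],[0.6,0,0,0,0,0,0],[0.6,0,0,0,0,0,0],[0.6,0,0,0,0,0,0],[0.6,0,0,0,0,0,0]]'
```

```text
time_s: 19.5
eef_pos: [0.4008, 0.2652, 0.0159]
orientation: [0.999, 0.041, 0.0, -0.0]
ft_force: [0.1, 0.8, -1.1]
opening: 0.0242
grip_force: 30.0
```

```bash
python3 -m crank '[[0.6,0.3,0,1.5,0,0,0],[0.6,0,0,0,0,0,0],[0.6,0,0,0,0,0,0],[0.6,0,0,0,0,0,0]]'
```

```text
time_s: 19.83
eef_pos: [0.4012, 0.2653, 0.0154]
orientation: [0.999, 0.041, 0.0, -0.0]
ft_force: [-1.8, -1.3, 4.9]
opening: 0.024
grip_force: 30.0
```

```bash
python3 -m crank '[[0.3,0,0,-0.5,0,0,0],[0,0,0,0,0,0,0],[-0.2,0,0,0,0,0,0],[-0.2,0,0,0,0,0,0],[-0.2,0,0,-15,0,0,0],[-0.2,0,0,-25,0,0,0],[-0.2,0,0,-30,0,0,0],[-0.2,0,0,-30,0,0,0],[-0.2,0,0,-30,0,0,0],[-0.2,0,0,-30,0,0,0],[-0.2,0,0,-20,0,0,0]]'
python3 -m crank '[[-0.2,0,0,0,0,0,-0.12],[-0.2,0,0,0,0,0,-0.12],[-0.2,0,0,0,0,0,-0.12],[-0.2,0,0,0,0,0,-0.12],[-0.2,0,0,0,0,0,-0.12],[-0.2,0,0,0,0,0,-0.12],[-0.2,0,0,0,0,0,-0.12],[-0.2,0,0,0,0,0,-0.12],[-0.2,0,0,0,0,0,-0.12],[-0.2,0,0,0,0,0,-0.12],[-0.2,0,0,0,0,0,-0.12],[-0.2,0,0,0,0,0,-0.05],[-0.2,0,0,0,0,0,0]]'
python3 -c "
from h import *
go([.514,-.0085,.15],-.117)"
```

```text
time_s: 20.75
eef_pos: [0.4019, 0.2655, 0.198]
orientation: [0.999, 0.041, 0.002, -0.001]
ft_force: [0.7, 0.6, -0.2]
opening: 0.0565
grip_force: 0.0
time_s: 21.83
eef_pos: [0.4009, 0.2651, 0.1944]
orientation: [0.748, 0.664, -0.0, -0.0]
ft_force: [0.0, -0.6, 0.2]
opening: 0.056
grip_force: 0.0
t 21.8333 shift [-258.2956  144.5773   44.3824] turn [-0.0003  0.0001 -0.0013] shift after turn [-258.4921  144.223    44.391 ] F [ 0.0083 -0.5699  0.2453] open 0.055962577017572596
```

```bash
python3 -m crank '[[-0.2,-15,8,0,0,0,0],[-0.2,-27,15,0,0,0,0],[-0.2,-27,15,0,0,0,0],[-0.2,-27,15,0,0,0,0],[-0.2,-27,15,0,0,0,0],[-0.2,-27,15,0,0,0,0],[-0.2,-27,15,0,0,0,0],[-0.2,-27,15,0,0,0,0],[-0.2,-27,15,0,0,0,0],[-0.2,-20,10,0,0,0,0],[-0.2,-7.5,-5.5,0,0,0,0],[-0.2,0,0,20,0,0,0],[-0.2,0,0,15,0,0,0],[-0.2,0,0,0,0,0,0],[-0.2,0,0,0,0,0,0],[-0.2,0,0,0,0,0,0],[-0.2,0,0,0,0,0,0]]'
python3 - <<'E'
from h import *
go([.514,-.0085,.092],-.117)
t=grab_frame("top");s=grab_frame("side")
g=cv2.cvtColor(t["image"],cv2.COLOR_RGB2GRAY)[200:310,150:200]
g=cv2.resize(g,None,fx=8,fy=8,interpolation=cv2.INTER_CUBIC)
for c in cv2.findContours(cv2.inRange(g,215,255),cv2.RETR_EXTERNAL,cv2.CHAIN_APPROX_NONE)[0]:
    if cv2.contourArea(c)<1500: continue
    b=(cv2.boxPoints(cv2.minAreaRect(c))+.5)/8-.5+[150,200]; P=plane(t,b,.039)
    e,d=P[1]-P[0],P[2]-P[1]; L=max(e,d,key=np.linalg.norm); print("packer",P.mean(0)[:2],np.degrees(np.arctan2(L[1],L[0]))%180,np.linalg.norm(e),np.linalg.norm(d))
a=crop(t,140,190,90,130,4);b=crop(s,215,150,110,104,4.6)[:520]
c=np.zeros((520,a.shape[1]+b.shape[1],3),np.uint8);c[:a.shape[0],:a.shape[1]]=a;c[:b.shape[0],a.shape[1]:]=b
c=cv2.resize(c,None,fx=.9,fy=.9);cv2.imwrite("pics/d2.png",c);print(c.shape)
E
```

```text
time_s: 23.25
eef_pos: [0.5024, -0.0069, 0.1611]
orientation: [0.748, 0.664, 0.001, 0.001]
ft_force: [0.9, 0.2, 0.3]
opening: 0.0566
grip_force: 0.0
t 23.25 shift [-0.2217 11.5378 69.101 ] turn [ 0.0023 -0.0002 -0.0016] shift after turn [-0.2275 11.6965 69.0743] F [0.8794 0.1531 0.3179] open 0.05662367943012749
packer [0.4002 0.2653] 4.413658075365532 0.023319902852316478 0.0592493206875073
packer [0.4819 0.2724] 4.947386583254854 0.023299778937767242 0.058943977844893206
packer [0.5653 0.2776] 6.716264351684657 0.02338028332304056 0.05900386031831843
(468, 779, 3)
```

View pics/d2.png

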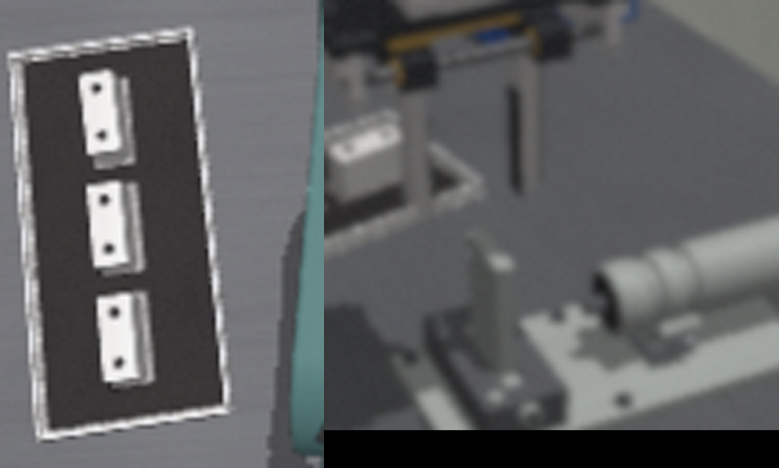

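The three packers form one neat row, at top-view (163,222), (166,253) and (170,284). The open fingers are above and slightly short of the stop. I'll centre over it and descend.

```bash
python3 -m crank '[[-0.2,0,11.6,0,0,0,0],[-0.2,0,0,0,0,0,0],[-0.2,0,0,0,0,0,0],[-0.2,0,0,10,0,0,0],[-0.2,0,0,20,0,0,0],[-0.2,0,0,20,0,0,0],[-0.2,0,0,12,0,0,0],[-0.2,0,0,5,0,0,0],[-0.2,0,0,0,0,0,0],[-0.2,0,0,0,0,0,0],[-0.2,0,0,0,0,0,0],[-0.2,0,0,0,0,0,0]]'
python3 -c "
from h import *
go([.514,-.0085,.092],-.117)"
```

```text
time_s: 24.35
eef_pos: [0.5143, -0.0088, 0.0941]
orientation: [0.748, 0.664, 0.001, 0.001]
ft_force: [0.2, 0.3, -0.2]
opening: 0.0565
grip_force: 0.0
t 24.35 shift [ 0.2458 -0.3191  2.0694] turn [ 0.0026 -0.0001 -0.002 ] shift after turn [ 0.2466 -0.3132  2.0702] F [ 0.1698  0.2898 -0.1934] open 0.05650587968678633
```

```bash
python3 -m crank '[[0,0,0,2,0,0,0],[0.3,0,0,0,0,0,0],[0.5,0,0,0,0,0,0],[0.8,0,0,0,0,0,0],[0.9,0,0,0,0,0,0],[1,0,0,0,0,0,0],[1,0,0,0,0,0,0],[1,0,0,0,0,0,0],[1,0,0,0,0,0,0],[1,0,0,0,0,0,0]]'
```

```text
time_s: 25.18
eef_pos: [0.5135, -0.0087, 0.0907]
orientation: [0.748, 0.664, 0.0, 0.0]
ft_force: [0.3, -0.1, 0.4]
opening: 0.0119
grip_force: 30.0
```

```bash
python3 -m crank '[[1,-1.45,0,-0.3,0,0.025,0],[1,-1.45,0,-0.3,0,0.025,0],[1,-1.45,0,-0.3,0,0.025,0],[1,-1.45,0,-0.3,0,0.025,0],[1,0,0,0,0,0,0]]'
python3 -m crank '[[1,1.5,0,-0.3,0,-0.025,0],[1,1.5,0,-0.3,0,-0.025,0],[1,1.5,0,-0.3,0,-0.025,0],[1,1.5,0,-0.3,0,-0.025,0],[1,1.5,0,-0.3,0,-0.025,0],[1,1.5,0,-0.3,0,-0.025,0],[1,1.5,0,-0.3,0,-0.025,0],[1,1.5,0,-0.3,0,-0.025,0],[1,0,0,0,0,0,0]]'
```

```text
time_s: 25.6
eef_pos: [0.5129, -0.0141, 0.0923]
orientation: [0.747, 0.663, 0.039, -0.034]
ft_force: [1.3, 4.9, 2.5]
opening: 0.0121
grip_force: 30.0
time_s: 26.35
eef_pos: [0.5141, -0.003, 0.094]
orientation: [0.746, 0.664, -0.039, 0.035]
ft_force: [-0.7, -2.8, -0.5]
opening: 0.012
grip_force: 30.0
```

```bash
python3 -m crank '[[1,-1.53,0,-0.3,0,0.025,0],[1,-1.53,0,-0.3,0,0.025,0],[1,-1.53,0,-0.3,0,0.025,0],[1,-1.53,0,-0.3,0,0.025,0],[1,-1.53,0,-0.3,0,0.025,0],[1,-1.53,0,-0.3,0,0.025,0],[1,-1.53,0,-0.3,0,0.025,0],[1,-1.53,0,-0.3,0,0.025,0],[1,0,0,0,0,0,0]]'
python3 -m crank '[[1,1.6,0,-0.3,0,-0.025,0],[1,1.6,0,-0.3,0,-0.025,0],[1,1.6,0,-0.3,0,-0.025,0],[1,1.6,0,-0.3,0,-0.025,0],[1,1.6,0,-0.3,0,-0.025,0],[1,1.6,0,-0.3,0,-0.025,0],[1,1.6,0,-0.3,0,-0.025,0],[1,1.6,0,-0.3,0,-0.025,0],[1,0,0,0,0,0,0]]'
python3 - <<'E'
from h import *
s=grab_frame("side");t=grab_frame("top")
c=np.vstack([crop(s,220,180,120,75,5),crop(t,245,190,120,50,5)[:225]]);cv2.imwrite("pics/e1.png",c[:600])
E
```

```text
time_s: 27.1
eef_pos: [0.5126, -0.0147, 0.0969]
orientation: [0.747, 0.662, 0.039, -0.035]
ft_force: [0.2, 2.7, -0.3]
opening: 0.0114
grip_force: 30.0
time_s: 27.85
eef_pos: [0.5141, -0.0021, 0.0994]
orientation: [0.746, 0.664, -0.039, 0.035]
ft_force: [-0.7, -1.7, -0.2]
opening: 0.0116
grip_force: 30.0
```

View pics/e1.png

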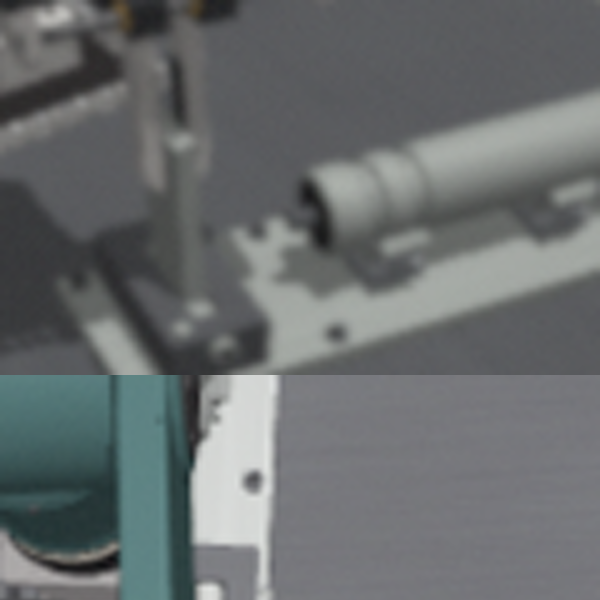

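The side crop shows the stop tilted in the fingers (top corner at about side (256,208), higher than before), with the holder down and its dowel top still showing. I'll keep rocking.

```bash
python3 -m crank '[[1,-1.67,0,-0.3,0,0.025,0],[1,-1.67,0,-0.3,0,0.025,0],[1,-1.67,0,-0.3,0,0.025,0],[1,-1.67,0,-0.3,0,0.025,0],[1,-1.67,0,-0.3,0,0.025,0],[1,-1.67,0,-0.3,0,0.025,0],[1,-1.67,0,-0.3,0,0.025,0],[1,-1.67,0,-0.3,0,0.025,0],[1,0,0,0,0,0,0]]'
python3 -m crank '[[1,1.72,0,-0.3,0,-0.025,0],[1,1.72,0,-0.3,0,-0.025,0],[1,1.72,0,-0.3,0,-0.025,0],[1,1.72,0,-0.3,0,-0.025,0],[1,1.72,0,-0.3,0,-0.025,0],[1,1.72,0,-0.3,0,-0.025,0],[1,1.72,0,-0.3,0,-0.025,0],[1,1.72,0,-0.3,0,-0.025,0],[1,0,0,0,0,0,0]]'
python3 -m crank '[[1,-1.8,0,-0.3,0,0.025,0],[1,-1.8,0,-0.3,0,0.025,0],[1,-1.8,0,-0.3,0,0.025,0],[1,-1.8,0,-0.3,0,0.025,0],[1,-1.8,0,-0.3,0,0.025,0],[1,-1.8,0,-0.3,0,0.025,0],[1,-1.8,0,-0.3,0,0.025,0],[1,-1.8,0,-0.3,0,0.025,0],[1,0,0,0,0,0,0]]'
```

```text
time_s: 28.7
eef_pos: [0.5129, -0.0142, 0.1032]
orientation: [0.747, 0.662, 0.04, -0.035]
ft_force: [-1.6, 4.6, 5.2]
opening: 0.0119
grip_force: 30.0
time_s: 29.45
eef_pos: [0.5148, -0.0018, 0.1068]
orientation: [0.746, 0.664, -0.038, 0.036]
ft_force: [-3.8, -0.9, 9.6]
opening: 0.0118
grip_force: 30.0
time_s: 30.2
eef_pos: [0.5122, -0.016, 0.1061]
orientation: [0.747, 0.662, 0.038, -0.034]
ft_force: [1.1, 2.9, -4.2]
opening: 0.0118
grip_force: 30.0
```

```bash
python3 -m crank '[[1,1.85,0,-0.3,0,-0.025,0],[1,1.85,0,-0.3,0,-0.025,0],[1,1.85,0,-0.3,0,-0.025,0],[1,1.85,0,-0.3,0,-0.025,0],[1,1.85,0,-0.3,0,-0.025,0],[1,1.85,0,-0.3,0,-0.025,0],[1,1.85,0,-0.3,0,-0.025,0],[1,1.85,0,-0.3,0,-0.025,0],[1,0,0,0,0,0,0]]'
python3 -m crank '[[1,-1.9,0,-0.4,0,0.025,0],[1,-1.9,0,-0.4,0,0.025,0],[1,-1.9,0,-0.4,0,0.025,0],[1,-1.9,0,-0.4,0,0.025,0],[1,0,0,0,0,0,0],[1,0,0,0,0,0,0],[1,0,0,0,0,0,0]]'
python3 - <<'E'
from h import *
go([.514,-.0085,.1237],-.117)
s=grab_frame("side")
cv2.imwrite("pics/e2.png",crop(s,220,165,110,90,6))
E
```

```text
time_s: 30.95
eef_pos: [0.5143, 0.0001, 0.1095]
orientation: [0.746, 0.664, -0.038, 0.034]
ft_force: [-0.1, -0.2, -5.0]
opening: 0.0121
grip_force: 30.0
time_s: 31.53
eef_pos: [0.5133, -0.0094, 0.1118]
orientation: [0.748, 0.663, 0.0, 0.0]
ft_force: [0.2, 0.6, -4.9]
opening: 0.012
grip_force: 30.0
t 31.5333 shift [  0.952    0.5529 -11.9359] turn [ 0.0002 -0.     -0.0033] shift after turn [  0.9501   0.5536 -11.936 ] F [ 0.2235  0.5584 -4.9307] open 0.012025932848160998
```

View pics/e2.png

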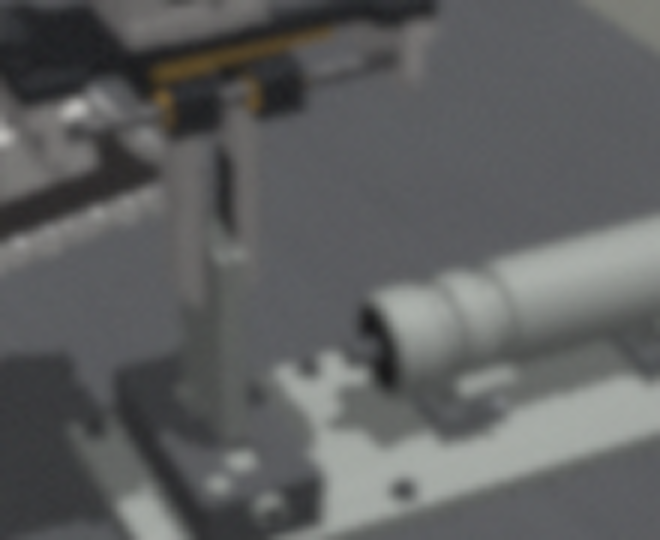

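The side crop shows the stop upright in the fingers and the holder seated on its dowels. The tool carries only the stop's weight (about 4.9 N), so it is free and I'll raise it clear.

```bash
python3 -m crank '[[1,0.4,0.4,-3,0,0,0],[1,0.4,0,-4,0,0,0],[1,0,0,-4,0,0,0],[1,0,0,-1.5,0,0,0],[1,0,0,0,0,0,0],[1,0,0,0,0,0,0],[1,0,0,0,0,0,0],[1,0,0,0,0,0,0]]'
python3 - <<'E'
from h import *
go([.514,-.0085,.124],-.117)
s=grab_frame("side")
P=np.array([[275.04,227.2]])
c=crop(s,220,165,110,90,6)
x=np.array([np.cos(-.117),np.sin(-.117),0]);y=np.array([-x[1],x[0],0]);p=np.array(state()["eef_pos"])
b=p+[0,0,.0333-.1]
for z,col in((b,(0,0,255)),(np.array([.514,-.0085,.042]),(0,255,0))):
    for u,v in((6,-24),(6,24),(-6,-24)):
        q=(proj(s,z+x*u/1e3+y*v/1e3)[0]-[220,165]+.5)*6; cv2.circle(c,tuple(int(k) for k in q),3,col,-1)
cv2.imwrite("pics/e3.png",c)
E
```

```text
time_s: 32.25
eef_pos: [0.5137, -0.0079, 0.1239]
orientation: [0.748, 0.664, -0.0, -0.0]
ft_force: [-0.5, -1.1, -3.8]
opening: 0.0117
grip_force: 30.0
t 32.25 shift [-0.5857  0.3717 -0.0739] turn [-0.0005 -0.0001 -0.0019] shift after turn [-0.5864  0.3707 -0.0737] F [-0.4521 -1.1165 -3.7944] open 0.011702157543506422
```

View pics/e3.png

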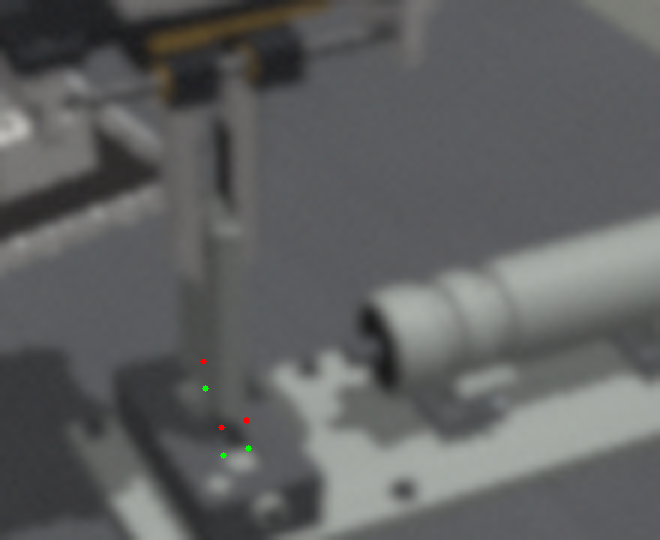

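The stop hangs upright and its foot matches the predicted corners at about crop (221–246,425). That puts it about 15 mm above the mouth, with the holder seated. I'm handing in.

```bash
python3 -c "
from plant import hand_in
print(hand_in())"
```

```text
the job is handed in; nothing more can be done
None
```

I handed the job in at about 32 s: both packers stand in a neat row with the third, and the end stop was rocked free and is held upright about 15 mm above its slot, with the holder still seated.

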